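# Turn the parts organizer so the tin faces front

## Task

Turn the round parts organizer by pushing the upright pegs on its rim until the open metal tin stands squarely in front, in line with the pointer on the organizer's foot, and leave it there at rest. Push gently from the side and stay out at the rim: never take a peg between the fingers. Do not touch, lift or tip the tin or the other things on the tray, and leave everything else on the bench where it is.

Things in the scene. Friction and masses are not known exactly. Their poses are not given: they have to be found in the camera images.
- organizer_foot: fixed dark steel foot under the round tray. Origin on the tray's vertical turning axis, at bench height (z = 0). Its own -x axis is the front: a tongue runs out there under the tray to a small steel cone pointer. The foot never moves, but stands differently (place, yaw) each time. An open tool box stands close behind the tray, a carton 215 mm tall well to its right.
- pointer_tip (a point): tip of the pointer, fixed on the foot, 164 mm in front of the turning axis and 25 mm above the bench; the pointer reaches out from there to 201 mm from the axis and is at most 34 mm high.
- tray (a joint): angle turned by the plywood tray since the start (rad; always 0 at the start, when the tray may stand at any angle), growing counter-clockwise seen from above; no end stops, turns either way for ever. Stiff bearing: about 0.12 N m of friction, so it takes about 1 to 2 N at a peg and stops almost at once when no longer pushed.
- tray_floor (a point): point on the turning axis at the height of the tray floor, 29 mm above the bench. Tray: plywood disc of 310 mm diameter with a low lip (top 38 mm above the bench). Two crossed dividers (45 mm tall, out to 125 mm from the axis) make four quarter bays; one thing stands in each, about 75 mm from the axis. Hub in the middle up to 85 mm above the bench. Axes turn with the tray.
- peg_0 (a point): top of one of the four equal upright wooden pegs on the tray, 102 mm above the bench: 16 mm diameter, 73 mm tall above the tray floor, 141 mm from the axis, at the end of a divider, half-way (45 degrees) between two bays. Pegs 0 to 3 follow each other counter-clockwise, 90 degrees apart, and turn with the tray.
- peg_1 (a point): top of one of the four equal upright wooden pegs on the tray, 102 mm above the bench: 16 mm diameter, 73 mm tall above the tray floor, 141 mm from the axis, at the end of a divider, half-way (45 degrees) between two bays. Pegs 0 to 3 follow each other counter-clockwise, 90 degrees apart, and turn with the tray.
- peg_2 (a point): top of one of the four equal upright wooden pegs on the tray, 102 mm above the bench: 16 mm diameter, 73 mm tall above the tray floor, 141 mm from the axis, at the end of a divider, half-way (45 degrees) between two bays. Pegs 0 to 3 follow each other counter-clockwise, 90 degrees apart, and turn with the tray.
- peg_3 (a point): top of one of the four equal upright wooden pegs on the tray, 102 mm above the bench: 16 mm diameter, 73 mm tall above the tray floor, 141 mm from the axis, at the end of a divider, half-way (45 degrees) between two bays. Pegs 0 to 3 follow each other counter-clockwise, 90 degrees apart, and turn with the tray.
- tin_can: the open, plain metal tin (73 mm diameter, 99 mm tall), loose, upright in one bay of the tray, tallest thing on it (its rim 128 mm above the bench). Origin at the centre of its underside. This is the thing to bring to the front.
- screw_jar_1: jar of screws with a red lid, 66 mm diameter, 90 mm tall, loose in a bay of the tray; origin under its centre. Not to be touched.
- screw_jar_2: jar of brass screws with a white lid, 68 mm diameter, 81 mm tall, loose in a bay of the tray; origin under its centre. Not to be touched.
- screw_box_2: small cardboard box of nails, 50x70x60 mm, loose in a bay of the tray; origin under its centre. Not to be touched.
- tape_measure: tape measure, 65x81x33 mm, loose on the bench at the right, behind; origin under its centre. Bystander.
- sanding_block: wooden block, 45x110x35 mm, loose on the bench to the right; origin under its centre. Bystander.
- duct_tape: grey roll of tape, 103 mm diameter, 48 mm tall, on the bench beyond the organizer, to the left; origin under its centre. Bystander.
Mind the look-alikes: they are no part of the job. What is shaped like the tin_can but green is not meant.

How it is judged:
At the end, for the whole second after the job is handed in: the tin stands upright in its bay at the front of the tray, its centre at most 15 mm to either side of the line from the turning axis to the pointer (about 11 degrees); the tray is at rest; the other three things still stand upright on the tray and the bystanders are within 20 mm of where they were (y of tin_can in the frame of organizer_foot between -0.015 and 0.015 m and x of tin_can in the frame of organizer_foot below -0.05 m and velocity of joint tray between -0.03 and 0.03 rad/s and angle between each of tin_can, screw_jar_1, screw_jar_2, screw_box_2's own z axis and vertical below 0.1 rad and height (world z) of tin_can between 0.024 and 0.036 m and height (world z) of screw_jar_1 between 0.024 and 0.036 m and height (world z) of screw_jar_2 between 0.024 and 0.036 m and height (world z) of screw_box_2 between 0.024 and 0.036 m and distance of each of tape_measure, sanding_block, duct_tape from where it was at the start of the episode below 0.02 m); the robot touches nothing.
It fails at once if a peg was taken between the fingers instead of pushed ((horizontal distance between the grasp point and peg_0 below 0.01 m and height (world z) of the grasp point below 0.105 m) or (horizontal distance between the grasp point and peg_1 below 0.01 m and height (world z) of the grasp point below 0.105 m) or (horizontal distance between the grasp point and peg_2 below 0.01 m and height (world z) of the grasp point below 0.105 m) or (horizontal distance between the grasp point and peg_3 below 0.01 m and height (world z) of the grasp point below 0.105 m)).
It fails at once if the fingers reached down into the middle of the tray instead of working at the rim (horizontal distance between the grasp point and tray_floor below 0.07 m and height (world z) of the grasp point below 0.11 m).
It fails at once if the robot touched a thing standing on the tray (more than 1 N), or one was lifted or tipped (contact force between any of the fingers, the arm and tin_can above 1 N or contact force between any of the fingers, the arm and screw_jar_1 above 1 N or contact force between any of the fingers, the arm and screw_jar_2 above 1 N or contact force between any of the fingers, the arm and screw_box_2 above 1 N or height (world z) of any of tin_can, screw_jar_1, screw_jar_2, screw_box_2 above 0.05 m or angle between any of tin_can, screw_jar_1, screw_jar_2, screw_box_2's own z axis and vertical above 0.3 rad).
It fails at once if the tray was spun roughly (faster than 2.5 rad/s) (velocity of joint tray above 2.5 rad/s or velocity of joint tray below -2.5 rad/s).
It fails at once if a bystander on the bench was moved more than 20 mm (distance of any of tape_measure, sanding_block, duct_tape from where it was at the start of the episode above 0.02 m).
It also fails if it takes over 72 s, if anything falls off the work surface, if the arm or the gripper's body presses on something with over 40 N, if the wrist force passes 120 N, or if a joint passes its speed limit or range.

## Robot

A 6-joint arm with a two-finger parallel gripper is mounted at the origin on a cart in front of the work surface, level with it; the furniture and walls round the work are solid. World frame = base frame: x ahead of the robot, y to its left, z up, the work surface at z = 0. Lengths are in m, angles in rad, forces in N, time in s.
With the tool pointing down it reaches from about 0.35 to 0.975 m from the base axis. Payload 4.9 kg.
Tool frame: the origin (TCP) lies on the mounting face of the last link; the fingertips stand 173 mm ahead of it and the grasp point (between the pads) lies 155 mm ahead of it; z points along the fingers, y is the line along which they close (so a half turn about z gives the same grasp; the last joint's range is limited). The gripper opens to 85 mm and grips with 20 to 120 N. Pads are 22 mm wide; open, the fingers measure 114 mm over their backs; the gripper's body (76 mm by 85 mm) begins 54 mm behind the grasp point. The pads swing forward as they close: fully open they stand 13 mm farther back than shut.
Start: joints at [-1.408, 0.053, 1.613, -0, 1.476, -0.119], TCP at [0.174, -0.6, 0.405] pointing down, gripper open.
Joint ranges: [-3.01, 3.01], [-1.01, 2.22], [0.06, 2.58], [-1.02, 4.17], [0.09, 2.62], [-3.14, 3.14]. Speed limits (rad/s): [2.57, 2.57, 3.14, 3.14, 3.14, 3.14].

## Interface

Orientations are given as a rotation vector (axis times angle).
In Python, from station import monitor, eyes, finish_job gives the robot as it stands. The module is installed in compiled form; this text tells all that it offers.
- The arm moves only by the tool step_arm, never from a script. Its argument "commands" is a list of rows, each a list of 3 entries, a list of its own where there are three numbers: the opening in per cent of the stroke, from 0 (shut) to 100 (fully open), then the shift along the tool's x, y, z in mm, then the turn about the tool's z in degrees. In form: [[hand, [x, y, z], yaw], ...]. A call has 1 to 12 rows; each row is the pose to reach, as a shift and turn from the pose commanded when the call began, along the tool's axes at that moment; what a row does not reach only later rows make up. A row lasts 1/8 s, in which the tool goes at most 62.5 mm and 10.7 degrees, less where a joint would pass 70% of its speed; a pose out of reach is approached as far as the arm can. A call with a gripper value outside its range is refused whole. The fingers move at their own pace and stop on an object; "squeeze" is the grip in N (left out, the last holds). Time passes only in rows, so rows that repeat a pose let the fingers close. It gives the time, the measured TCP pose, the force, the opening and the grip force at its end, in the units of the state.
- monitor.get_obs(): the state, without advancing time (a new reading comes with each control period).
- eyes.get_image(name): name is "scene" or "top"; returns the picture (400x640x3 uint8, red, green, blue); there is no depth.
- eyes.camera_info(name): a dict with "camera_matrix" (3x3 intrinsics, pixels), "k1" (the pictures are not rectified: a ray, as slopes to the right and down, at radius r is drawn at 1 + k1 r^2 times it, then the intrinsics apply), "extrinsics" (4x4, takes a point from camera to world coordinates). Camera axes: x right, y down, z forward; pixel columns grow to the right and rows downward; lengths in m; the calibration is good to about 2 mm. A picture is of the moment at which its call begins. camera_info takes no time and is no camera call.
- finish_job(): hands the job in; it is judged then, once.
The state is a dict: "t": time; "q": joint angles; "dq": joint speeds; "effort": joint torques, N m; "tool_pos": TCP position; "tool_rot": TCP orientation; "contact_force": force on the tool from outside, world axes, zero at the start; "wrist_torque": the same for the moment, N m; "opening": finger opening in m; "grip_force": force on a finger pad.
Only numpy, scipy, OpenCV 4.12 (cv2) and the standard library are available. Lean on these libraries where they do the work, as an engineer would, in place of code of your own. Each camera call takes 0.05 s, during which the arm holds its last target. There are 200 camera calls.

## Working session

There is one attempt and no reset: what is moved stays moved. The work goes in short steps, Python scripts to look and compute and a tool call to move; the robot and the scene stay as the last step left them, time stands still between calls to the robot, and variables do not carry over. Pictures are saved under pics/ and viewed, at most 10 in all, crops included, and the job is handed in when it is done.

Besides the shell and the picture viewer there is one more tool, called after "Emit:" in YAML: its name, and indented under it one key for each argument. step_arm: Moves the arm, as the interface text tells. Its arguments: {"type":"object","properties":{"commands":{"type":"array"},"squeeze":{"type":"number"}},"required":["commands"]}

```bash
mkdir -p pics; python3 - <<'E'
from station import monitor, eyes
import cv2, numpy as np
for n in("scene","top"):
    cv2.imwrite(f"pics/{n}0.png",eyes.get_image(n)[:,:,::-1]); c=eyes.camera_info(n)
    print(n,np.round(c["camera_matrix"],1).tolist(),c["k1"],np.round(c["extrinsics"],3).tolist())
o=monitor.get_obs();print(o["t"],o["tool_pos"],o["tool_rot"],o["opening"])
E
```

```text
scene [[500.7, 0.0, 316.4], [0.0, 500.7, 202.5], [0.0, 0.0, 1.0]] -0.07206385344664391 [[-0.88, -0.277, 0.387, 0.029], [-0.476, 0.511, -0.716, 0.919], [0.001, -0.813, -0.582, 0.83], [0.0, 0.0, 0.0, 1.0]]
top [[384.1, 0.0, 319.9], [0.0, 384.1, 192.6], [0.0, 0.0, 1.0]] 0.0065066920567343626 [[0.016, -0.997, 0.073, 0.462], [-1.0, -0.016, 0.001, -0.017], [0.0, -0.073, -0.997, 1.123], [0.0, 0.0, 0.0, 1.0]]
0.1 [ 0.17376558 -0.60012092  0.40357805] [-3.10863170e+00 -4.40933312e-01  6.51250163e-05] 0.08573443524206624
```

View pics/scene0.png

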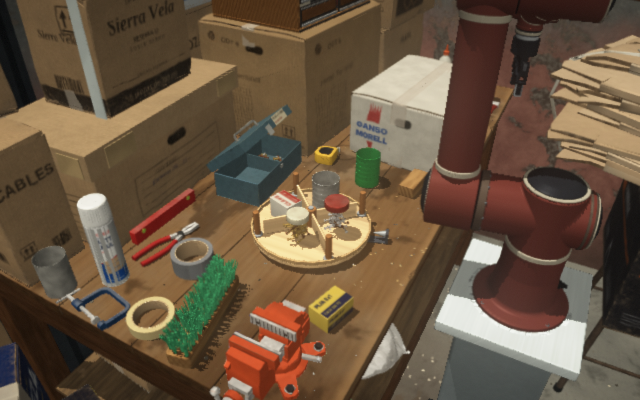

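View pics/top0.png

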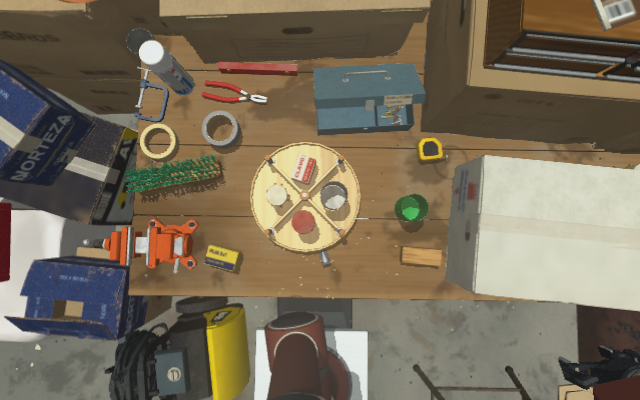

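The top view shows three things that could be taken for the tin: the plain grey tin on the tray (334,196), the green tin on the bench (411,208), and a grey can at the far left (140,40). I choose the one on the tray. The pointer is at about (325,257) and the tray centre at about (305,197). Next is a close crop to check this, plus measurements.

```bash
cat > h.py <<'E'
from station import monitor, eyes
import cv2, numpy as np
def ray(n,px,z):
    c=eyes.camera_info(n);K=c["camera_matrix"];E=np.array(c["extrinsics"]);k=c["k1"]
    d=(np.array(px,float)-[K[0][2],K[1][2]])/K[0][0];u=d.copy()
    for _ in range(10):u=d/(1+k*(u@u))
    r=E[:3,:3]@[u[0],u[1],1];return E[:3,3]+r*(z-E[2,3])/r[2]
def proj(n,P):
    c=eyes.camera_info(n);K=np.array(c["camera_matrix"]);E=np.array(c["extrinsics"])
    p=E[:3,:3].T@(np.array(P)-E[:3,3]);u=p[:2]/p[2];u=u*(1+c["k1"]*(u@u));return u*K[0,0]+K[:2,2]
E
python3 - <<'E'
from h import *
im=cv2.imread("pics/top0.png")
cr=im[130:280,235:375];cv2.imwrite("pics/crop0.png",cv2.resize(cr,None,fx=4,fy=4,interpolation=cv2.INTER_CUBIC))
h=cv2.cvtColor(im,cv2.COLOR_BGR2HSV)
m=cv2.inRange(h,(12,40,150),(32,200,255));m[:130]=0;m[262:]=0;m[:,:240]=0;m[:,370:]=0
m=cv2.morphologyEx(m,cv2.MORPH_CLOSE,np.ones((5,5)))
c=max(cv2.findContours(m,0,1)[0],key=cv2.contourArea);hu=cv2.convexHull(c)
e=cv2.fitEllipse(hu);print(e,ray("top",e[0],.035))
P=np.array([ray("top",p[0],.036)[:2] for p in hu]);c0,r=cv2.minEnclosingCircle(P.astype(np.float32));print(c0,r)
E
```

```text
((308.2137756347656, 196.66238403320312), (136.43063354492188, 171.7241668701172), 100.78321075439453) [0.52877857 0.01695681 0.035     ]
(0.5305488109588623, 0.026443034410476685) 0.2359258383512497
```

View pics/crop0.png

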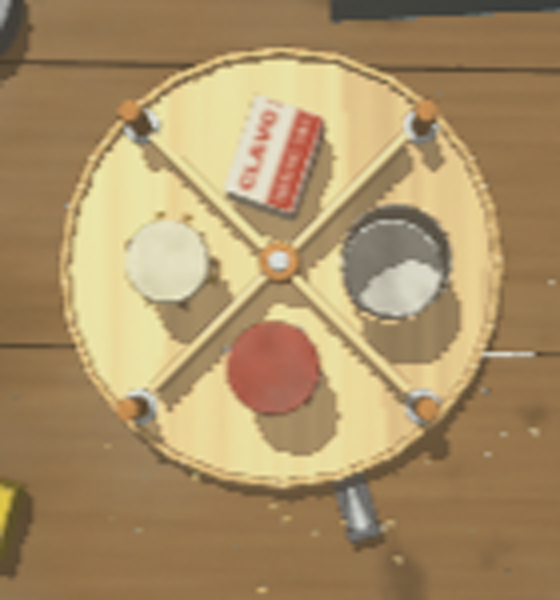

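The crop shows the plain tin at crop (395,262), peg tops at (130,110), (425,112), (425,408) and (131,407), and the pointer from (350,490) to (366,540).

```bash
python3 - <<'E'
from h import *
f=lambda x,y,z:ray("top",((x-1.5)/4+235,(y-1.5)/4+130),z)[:2]
P=np.array([f(*p,.102) for p in[(130,110),(425,112),(425,408),(131,407)]])
C=P.mean(0);print("pegs",P.round(3).tolist(),"C",C,np.linalg.norm(P-C,axis=1))
print("hub",f(279,261,.085)); print("disc",[f(*p,.038).round(3).tolist() for p in[(62,265),(502,265),(280,48),(280,488)]])
t=f(393,263,.122);a=f(366,540,.015);b=f(350,490,.02)
ang=lambda v:np.degrees(np.arctan2(v[1]-C[1],v[0]-C[0]))
print("tin",t,np.linalg.norm(t-C),ang(t),"ptr",a,b,np.linalg.norm(a-C),ang(a),ang(b),"pegs",[ang(p) for p in P])
o=monitor.get_obs();print(cv2.Rodrigues(o["tool_rot"])[0].round(3))
E
```

```text
pegs [[0.629, 0.127], [0.631, -0.071], [0.433, -0.073], [0.431, 0.121]] C [0.53109546 0.02603437] [0.14069496 0.13909638 0.1392551  0.13812504]
hub [0.53037134 0.02587802]
disc [[0.528, 0.181], [0.533, -0.13], [0.686, 0.03], [0.374, 0.024]]
tin [ 0.52781113 -0.05007887] 0.07618406841519672 -92.47080991457369 ptr [ 0.33667112 -0.03706106] [ 0.37222315 -0.0250637 ] 0.20440610308822446 -162.02049135107785 -162.1706622183739 pegs [np.float64(45.85375431160166), np.float64(-44.124995873169816), np.float64(-134.54922971139368), np.float64(136.47386128295324)]
[[ 0.961  0.278 -0.   ]
 [ 0.278 -0.961  0.002]
 [ 0.    -0.002 -1.   ]]
```

Emit:
step_arm:
  commands:
    - [0,[0,0,-60],0]
    - [0,[0,0,-90],0]
    - [0,[50,-32,-90],-10]
    - [0,[100,-65,-90],-20]
    - [0,[150,-97,-90],-30]
    - [0,[200,-129,-90],-30]
    - [0,[250,-161,-90],-30]
    - [0,[300,-194,-90],-30]
    - [0,[350,-226,-90],-30]
    - [0,[400,-258,-90],-30]
    - [0,[450,-291,-90],-30]
    - [0,[500,-323,-90],-30]

```text
t: 1.6
tool_pos: [0.5652, -0.1492, 0.4942]
tool_rot: [-2.89, -1.231, 0.001]
contact_force: [0.4, -0.2, 0.2]
opening: 0.0003
grip_force: 0.0
```

Emit:
step_arm:
  commands:
    - [0,[0,0,0],0]

```text
t: 1.72
tool_pos: [0.5659, -0.148, 0.4936]
tool_rot: [-2.885, -1.239, 0.001]
contact_force: [1.2, 0.3, -0.4]
opening: -0.0003
grip_force: 0.0
```

```bash
cat > tgt.py <<'E'
from h import *
import sys
C=np.array([.531,.026])
def rel(th,r,z): # finger at polar angle th; TCP target -> tool-axis shift (mm), yaw so -x is CW tangent
    o=monitor.get_obs();R=cv2.Rodrigues(o["tool_rot"])[0]
    a=np.radians(th);p=np.array([*(C+r*np.array([np.cos(a),np.sin(a)])),z])
    ty=np.degrees(np.arctan2(R[1,1],R[0,1]))
    return (R.T@(p-o["tool_pos"])*1000).round(1).tolist(), round(ty-th,1)
if __name__=="__main__":
    o=monitor.get_obs();print(o["t"],o["tool_pos"].round(4),o["contact_force"].round(2),o["opening"],o["q"].round(2))
    for a in sys.argv[1:]: print(a,*rel(*map(float,a.split(","))))
E
python3 tgt.py -- -28,.145,.35 2>/dev/null || python3 - <<'E'
from tgt import *
o=monitor.get_obs();print(o["t"],o["tool_pos"],o["contact_force"],o["opening"],o["q"]);print(rel(-28,.145,.35))
E
```

```text
1.725 [ 0.5659 -0.148   0.4936] [ 1.22  0.29 -0.45] -0.00034299276612186937 [-0.38 -0.08  1.6   0.    1.63  0.38]
1.725 [ 0.56591178 -0.14798576  0.49360543] [ 1.21963116  0.2949006  -0.44901625] -0.00034299276612186937 [-3.83076453e-01 -7.91242932e-02  1.59709100e+00  6.08350626e-04
  1.62543230e+00  3.76827772e-01]
([140.9, -5.2, 143.6], np.float64(-15.5))
```

Emit:
step_arm:
  commands:
    - [0,[60,0,0],-5]
    - [0,[110,-5,40],-10]
    - [0,[141,-5,80],-10]
    - [0,[141,-5,130],-10]
    - [0,[141,-5,180],-10]
    - [0,[141,-5,220],-10]
    - [0,[141,-5,248],-10]
    - [0,[141,-5,248],-10]

```text
t: 2.72
tool_pos: [0.6567, -0.0466, 0.243]
tool_rot: [-2.769, -1.475, 0.009]
contact_force: [-0.3, 0.3, -0.1]
opening: 0.0003
grip_force: 0.0
```

```bash
python3 - <<'E'
from tgt import *
o=monitor.get_obs();print(o["t"],o["tool_pos"],o["contact_force"],o["q"])
for t in(-32,-36,-40,-44,-48,-52,-56,-60,-66,-72,-78,-84,-90,-96,-102,-106): print(t,rel(t,.145,.243))
i=cv2.resize(np.hstack([eyes.get_image("scene")[150:290,220:420],eyes.get_image("top")[130:270,220:420]])[:,:,::-1],None,fx=2,fy=2);cv2.imwrite("pics/a1.png",i)
E
```

```text
2.725 [ 0.65665177 -0.0465506   0.24300459] [-0.32510749  0.27256267 -0.12643251] [-1.83676471e-01  2.73113358e-01  1.64853966e+00 -3.31603219e-04
  1.22706984e+00  4.08304743e-01]
-32 ([-5.1, 0.2, 0.0], np.float64(-1.9))
-36 ([-15.2, 0.1, 0.1], np.float64(2.1))
-40 ([-25.3, -0.6, 0.1], np.float64(6.1))
-44 ([-35.3, -2.0, 0.1], np.float64(10.1))
-48 ([-45.2, -4.1, 0.2], np.float64(14.1))
-52 ([-54.9, -6.9, 0.2], np.float64(18.1))
-56 ([-64.4, -10.4, 0.3], np.float64(22.1))
-60 ([-73.7, -14.5, 0.3], np.float64(26.1))
-66 ([-86.9, -21.9, 0.4], np.float64(32.1))
-72 ([-99.3, -30.6, 0.5], np.float64(38.1))
-78 ([-110.8, -40.6, 0.6], np.float64(44.1))
-84 ([-121.1, -51.7, 0.7], np.float64(50.1))
-90 ([-130.2, -63.9, 0.8], np.float64(56.1))
-96 ([-138.0, -76.9, 0.9], np.float64(62.1))
-102 ([-144.4, -90.6, 1.0], np.float64(68.1))
-106 ([-147.9, -100.2, 1.1], np.float64(72.1))
```

View pics/a1.png

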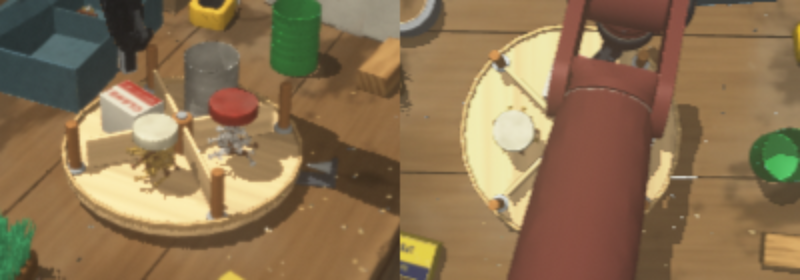

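The side view shows the shut fingers just behind the right rear peg at (130,50), clear of the box and the tin. I'll push slowly along the arc.

Emit:
step_arm:
  commands:
    - [0,[-5,0,0],0]
    - [0,[-10,0,0],0]
    - [0,[-15,0,0],2]
    - [0,[-20,0,0],4]
    - [0,[-25,-1,0],6]
    - [0,[-32,-1,0],9]
    - [0,[-39,-3,0],12]
    - [0,[-46,-4,0],14]
    - [0,[-53,-6,0],17]
    - [0,[-60,-8,0],20]
    - [0,[-67,-11,0],23]
    - [0,[-74,-15,0],26]

```text
t: 4.32
tool_pos: [0.6044, -0.0994, 0.2467]
tool_rot: [3.034, 0.813, 0.001]
contact_force: [1.2, -0.4, 0.1]
opening: -0.0001
grip_force: 0.5
```

```bash
python3 - <<'E'
from tgt import *
o=monitor.get_obs();print(o["t"],o["tool_pos"],o["contact_force"])
for t in(-64,-68,-72,-76,-80,-84,-88,-92,-96,-100,-104): print(t,rel(t,.145,.243))
i=cv2.resize(np.hstack([eyes.get_image("scene")[150:290,220:420],eyes.get_image("top")[130:270,220:420]])[:,:,::-1],None,fx=2,fy=2);cv2.imwrite("pics/a2.png",i)
E
```

```text
4.325 [ 0.60440369 -0.09936745  0.24673858] [ 1.22453401 -0.36012614  0.05620872]
-64 ([-11.0, -0.6, 3.7], np.float64(4.0))
-68 ([-21.1, -1.7, 3.7], np.float64(8.0))
-72 ([-31.0, -3.4, 3.7], np.float64(12.0))
-76 ([-40.9, -5.9, 3.7], np.float64(16.0))
-80 ([-50.5, -9.0, 3.7], np.float64(20.0))
-84 ([-59.9, -12.8, 3.7], np.float64(24.0))
-88 ([-69.0, -17.2, 3.7], np.float64(28.0))
-92 ([-77.7, -22.3, 3.7], np.float64(32.0))
-96 ([-86.1, -28.0, 3.7], np.float64(36.0))
-100 ([-94.1, -34.2, 3.7], np.float64(40.0))
-104 ([-101.6, -41.0, 3.7], np.float64(44.0))
```

View pics/a2.png

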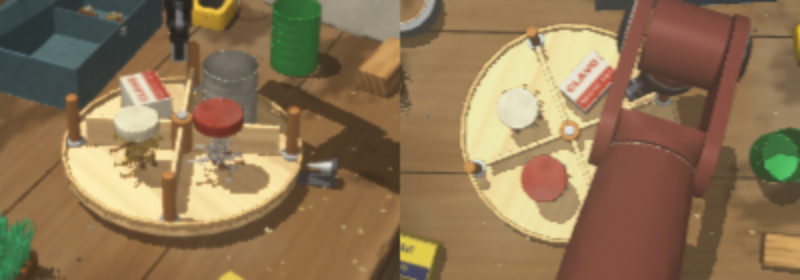

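The tray turned clockwise, everything stands upright, and pegs are visible at top-view (532,32) and (472,168). I'll get the angle from those.

```bash
python3 - <<'E'
from tgt import *
for x,y in((532,32),(472,168)):
    p=ray("top",((x-400)/2+220,y/2+130),.102)[:2]-C;print(np.linalg.norm(p),np.degrees(np.arctan2(p[1],p[0])))
E
```

```text
0.13881896376416497 21.58098780274816
0.13783109333990912 113.36769721803331
```

Emit:
step_arm:
  commands:
    - [0,[-8,0,2],3]
    - [0,[-16,-1,3],6]
    - [0,[-23,-2,3],9]
    - [0,[-31,-3,3],12]
    - [0,[-38,-5,3],15]
    - [0,[-46,-7,3],18]
    - [0,[-53,-10,3],21]
    - [0,[-60,-13,3],24]
    - [0,[-67,-16,3],27]
    - [0,[-74,-20,3],30]
    - [0,[-80,-24,3],33]
    - [0,[-86,-28,3],36]

```text
t: 5.92
tool_pos: [0.5162, -0.1181, 0.2439]
tool_rot: [3.137, -0.162, 0.001]
contact_force: [1.2, -1.3, 0.3]
opening: 0.0
grip_force: 0.5
```

```bash
python3 - <<'E'
from tgt import *
o=monitor.get_obs();print(o["t"],o["tool_pos"],o["contact_force"],o["q"])
for t in(-98,-100,-102,-104,-106,-108): print(t,rel(t,.145,.243))
i=cv2.resize(np.hstack([eyes.get_image("scene")[150:290,220:420],eyes.get_image("top")[130:270,220:420]])[:,:,::-1],None,fx=2,fy=2);cv2.imwrite("pics/a3.png",i)
E
```

```text
5.925 [ 0.51619486 -0.11807443  0.24386971] [ 1.22845889 -1.29177108  0.28065104] [-3.65426038e-01 -1.66723338e-02  1.96610072e+00 -1.76113826e-04
  1.19133818e+00  1.30881296e+00]
-98 ([-5.4, 0.1, 0.9], np.float64(2.1))
-100 ([-10.5, -0.2, 0.9], np.float64(4.1))
-102 ([-15.5, -0.6, 0.9], np.float64(6.1))
-104 ([-20.5, -1.3, 0.9], np.float64(8.1))
-106 ([-25.5, -2.1, 0.8], np.float64(10.1))
-108 ([-30.5, -3.0, 0.8], np.float64(12.1))
```

View pics/a3.png

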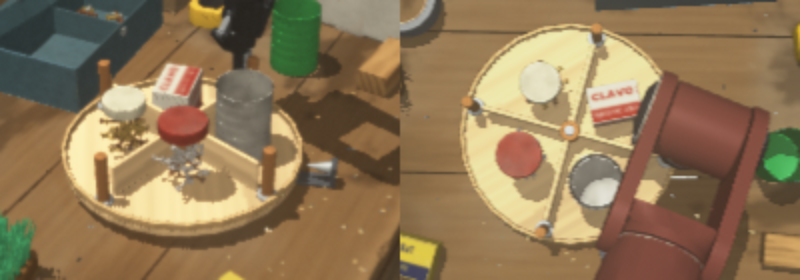

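Everything stands upright. The tin is visible at crop (595,181), and pegs at (597,30), (468,102) and (542,232). I'll measure the remaining angle.

```bash
python3 - <<'E'
from tgt import *
for x,y,z in((597,30,.102),(468,102,.102),(542,232,.102),(595,181,.122)):
    p=ray("top",((x-400)/2+220,y/2+130),z)[:2]-C;print(np.linalg.norm(p),np.degrees(np.arctan2(p[1],p[0])))
E
```

```text
0.1380667821227085 -15.21726378035036
0.13838567348578068 76.12038525595233
0.1410804141555319 166.94586739423968
0.07852935209986363 -151.87112911315418
```

Emit:
step_arm:
  commands:
    - [0,[-6,0,0],2]
    - [0,[-11,0,0],4]
    - [0,[-16,-1,0],6]
    - [0,[-21,-1,0],8]
    - [0,[-25,-2,0],10]
    - [0,[-25,-2,0],10]
    - [0,[-15,-2,0],10]
    - [0,[-8,0,-50],10]
    - [0,[-8,0,-110],10]
    - [0,[-8,0,-150],10]
    - [0,[-8,40,-180],10]
    - [0,[-8,100,-200],10]

```text
t: 7.52
tool_pos: [0.4989, -0.2162, 0.446]
tool_rot: [3.111, -0.428, 0.005]
contact_force: [1.2, -1.0, -0.3]
opening: -0.0003
grip_force: 0.0
```

Emit:
step_arm:
  commands:
    - [0,[0,60,0],0]
    - [0,[0,120,0],0]
    - [0,[0,180,0],0]
    - [0,[0,200,0],0]
    - [0,[0,200,0],0]
    - [0,[0,200,0],0]

```text
t: 8.28
tool_pos: [0.4442, -0.4072, 0.4434]
tool_rot: [-3.111, 0.431, -0.0]
contact_force: [-0.2, 0.5, -0.3]
opening: 0.0002
grip_force: 0.0
```

```bash
python3 - <<'E'
from tgt import *
cv2.imwrite("pics/a4.png",cv2.resize(eyes.get_image("top")[130:280,235:375][:,:,::-1],None,fx=4,fy=4,interpolation=cv2.INTER_CUBIC))
o=monitor.get_obs();print(o["t"],o["tool_pos"],o["contact_force"])
E
```

```text
8.325 [ 0.44430261 -0.40694088  0.44351774] [ 0.79898482 -0.01858531  0.11834771]
```

View pics/a4.png

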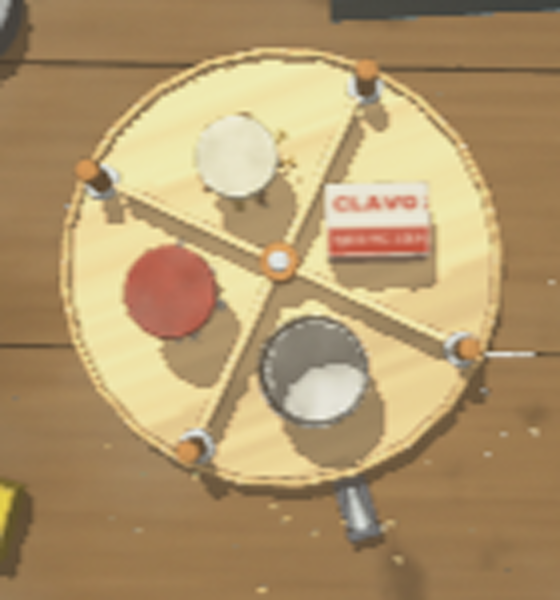

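The tin's rim is centred at about crop (315,370), with the pointer at (360,515). The arm is clear of everything.

```bash
python3 - <<'E'
from tgt import *
f=lambda x,y,z:ray("top",((x-1.5)/4+235,(y-1.5)/4+130),z)[:2]-C
u=f(358,515,.017);u/=np.linalg.norm(u)
for z in(.128,):
    t=f(315,370,z);print("tin",t,np.linalg.norm(t),np.degrees(np.arctan2(t[1],t[0])),"ptr",np.degrees(np.arctan2(u[1],u[0])),"lat mm",1000*(u[0]*t[1]-u[1]*t[0]))
E
```

```text
tin [-0.07361051 -0.0264783 ] 0.07822792150566688 -160.21593000196262 ptr -162.09187355512972 lat mm 2.560833418590581
```

The tin sits 2.6 mm off the line, well within 15 mm. The task text gives the same result, so I'm handing it in.

```bash
python3 -c "
from station import finish_job; print(finish_job())"
```

```text
the job is handed in; nothing more can be done
None
```

The job is handed in, verdict not shown: by the top camera the tin stands about 2.6 mm off the pointer line (limit 15 mm), the tray things look upright and the arm is clear; my earlier remark that the task text "gives the same result" was wrong, as that figure rests on this one camera measurement, and I did not re-measure the bystanders.

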